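# Put the green sample tile on its display stand

### The job

The thin green sample tile lies too flat on the raised wooden shelf to be taken hold of: slide it over the shelf's front edge until a good part of it (about a third of its length) overhangs while the rest still lies on the shelf, then pick it up by the overhanging end. Lay it flat on the cork top of the display stand, centred and running along the stand's long side, and let go. Leave the blue tile where it lies.

Things in the scene. Friction and masses are not known exactly. Their poses are not given: they have to be found in the camera images.
- tile_green_center (a point): centre (half-way up) of the loose green glazed tile, 170 long (its x) x 45 wide (its y) x 4 thick (z), about 75 g. It starts lying flat on the raised shelf with its long side roughly at right angles to the shelf's front edge, its near end 10 to 35 mm behind that edge; a closed gripper pressed on it with 5 to 10 N from above drags it along.
- tile_blue_center (a point): centre of a loose blue tile of the same size, also flat on the shelf; leave it alone.
- shelf_edge (a point): middle of the top front edge of the fixed raised shelf, a wooden board 460 wide (y) x 260 deep (x) x 20 thick, its top 70 above the worktop. x points away from the edge over the board (away from the robot), y along the edge, z up; -x of this point is free air above the worktop. The board's feet are set 70 back from the edge. A wooden brush of 150 x 40 x 32 lies on it too, at least 90 from the green tile, centre line to centre line.
- stand_top (a point): centre of the cork top of the fixed display stand: a dark wooden block whose top is 70 long (x) x 50 wide (y), 70 above the worktop, on a white foot of 100 x 80 x 10. The tile laid on it overhangs by 50 at each end.
Things that resemble listed ones, but are neither listed nor needed, are in the scene too. Leave any black or pink look-alike of the part that bears tile_green_center alone.

How it is judged (in metres and radians):
On the way, in this order (a step that is already met when the one before it is completed fails the run):
1. the green tile lies flat on the shelf, overhanging its front edge by at least 30 mm (x of tile_green_center in the frame of shelf_edge between 0 and 0.055 m and height (world z) of tile_green_center between 0.066 and 0.078 m and angle between tile_green_center's own z axis and vertical below 0.1 rad), for 0.2 s.
2. the green tile is held in the fingers, its centre at least 25 mm above the shelf (height (world z) of tile_green_center above 0.095 m and contact force between the fingers and tile_green above 0.5 N), for 0.2 s.
At the end, for the whole second after the job is handed in: The green tile lies flat (within 6 degrees) and at rest on the cork top of the stand, its centre within 20 mm of the stand's centre and its length within 12 degrees of the stand's long side; the blue tile is within 20 mm of where it lay (horizontal distance between tile_green_center and stand_top below 0.02 m and height (world z) of tile_green_center between 0.066 and 0.078 m and angle between tile_green_center's own z axis and vertical below 0.1 rad and angle between the x axis of tile_green_center and the x axis of stand_top, either way round below 0.21 rad and linear speed of tile_green below 0.02 m/s and distance of tile_blue_center from where it was at the start of the episode below 0.02 m); the robot touches nothing.
It fails at once if the blue tile is moved by more than 20 mm (distance of tile_blue_center from where it was at the start of the episode above 0.02 m).
It also fails if it takes over 51 s, if anything falls off the work surface, if the arm or the gripper's body presses on something with over 40 N, if the wrist force passes 120 N, or if a joint passes its speed limit or range.

### The arm

A 6-joint arm with a two-finger parallel gripper is mounted at the origin on the work surface. World frame = base frame: x ahead of the robot, y to its left, z up, the work surface at z = 0. Lengths are in mm, angles in rad, forces in N, time in s.
With the tool pointing down it reaches from about 350 to 775 mm from the base axis. Payload 7.3 kg.
Tool frame: the origin (TCP) lies midway between the tips of the shut fingers; the grasp point (between the pads) lies 19 mm behind it; x points along the fingers, z is the direction in which the jaws open and shut, and the axes are right-handed (so a half turn about x gives the same grasp; the last joint's range is limited). The gripper opens to 92 mm and grips with 3 to 60 N. Pads are 19 mm wide; open, the fingers measure 130 mm over their backs; the gripper's body (75 mm by 190 mm) begins 47 mm behind the grasp point.
Start: joints at [1.124, 0.342, 1.524, -0, 1.275, -0.146], TCP at [155.534, 501.452, 226.741] pointing down, gripper open.
Joint ranges: [-2.53, 2.53], [-0.77, 2.02], [0.04, 2.7], [-1, 4.14], [0.28, 2.66], [-3.11, 3.11]. Speed limits (rad/s): [2.57, 2.57, 3.14, 3.14, 3.14, 3.14].

### API

Orientations are given as [roll, pitch, yaw] about the fixed x, y, z axes, in that order (R = Rz(yaw) Ry(pitch) Rx(roll)).
In Python, from plant import monitor, optics, close_job gives the robot as it stands.
- The arm moves only by the tool send_rows, never from a script. Its argument "commands" is a list that holds one entry, the list of rows, each a list of 5 numbers: the shift along the tool's x, y, z in m, then the turn about the tool's x in degrees, then the finger opening in m, from 0 to 0.0918. A call has 1 to 10 rows; each row shifts and turns the pose as measured when the row begins, along the tool's axes as they then stand; what a row does not reach is not made up. A row lasts 1/12 s, in which the tool goes at most 41.7 mm and 7.16 degrees, less where a joint would pass 70% of its speed; a pose out of reach is approached as far as the arm can. A call with a gripper value outside its range is refused whole. The fingers move at their own pace and stop on an object; the grip force is fixed at half the most. Time passes only in rows, so rows that do not move let the fingers close. It gives the time, the measured TCP pose, the force and the opening at its end, in the units of the state.
- monitor.get_obs(): the state, without advancing time (a new reading comes with each control period).
- optics.capture(name): name is "scene" or "top" or "wrist"; returns a dict with "color" (480x640x3 uint8, blue, green, red), "camera_matrix" (3x3 intrinsics, pixels), "camera_from_world" (4x4, takes a point from world to camera coordinates); the wrist camera has in their place "T_tool_cam" (4x4, takes a point from camera to tool coordinates, whose origin is the TCP and whose axes are the tool frame's). Camera axes: x right, y down, z forward; pixel columns grow to the right and rows downward; lengths in mm; the calibration is good to about 2 mm. A picture is of the moment at which its call begins: read the wrist's pose just before it. There is no depth.
- close_job(): hands the job in, once; it reports no verdict.
The state is a dict: "time": time; "joint_positions": joint angles; "dq": joint speeds; "tau": joint torques, N m; "tool_pos": TCP position; "tcp_rot": TCP orientation; "contact_force": force on the tool from outside, world axes, zero at the start; "moment": the same for the moment, N m; "grip_width": finger opening in mm.
Only numpy, scipy, OpenCV 4.12 (cv2) and the standard library are available. Lean on these libraries where they do the work, as an engineer would, in place of code of your own. Each camera call takes 0.05 s, during which the arm holds its last target.

## Working session

There is one attempt and no reset: what is moved stays moved. The work goes in short steps, Python scripts to look and compute and a tool call to move; the robot and the scene stay as the last step left them, time stands still between calls to the robot, and variables do not carry over. Pictures are saved under pics/ and viewed, and the job is handed in when it is done.

Besides the shell and the picture viewer there is one more tool, called after ">>>" as name(argument=value, ...), one argument or row to a line, values as JSON. send_rows: Moves the arm, as the interface text tells. Its arguments: {"type":"object","properties":{"commands":{"type":"array","items":{"type":"array","items":{"type":"array","items":{"type":"number"}}}}},"required":["commands"]}

```bash
mkdir -p pics; ls; python3 - <<'E'
from plant import monitor, optics
import cv2
o=monitor.get_obs(); print(o)
for n in ("scene","top"):
    c=optics.capture(n); cv2.imwrite(f"pics/{n}0.png",c["color"]); print(n,c["camera_matrix"],c["camera_from_world"])
c=optics.capture("wrist"); cv2.imwrite("pics/wrist0.png",c["color"]); print(c["T_tool_cam"])
E
```

```text
pics
{'time': 0.0, 'joint_positions': array([ 1.12402181e+00,  3.42729259e-01,  1.52499824e+00, -2.11614962e-05,
        1.27543210e+00, -1.46013878e-01]), 'dq': array([-2.28785215e-04, -7.98727063e-04,  1.08542701e-03, -7.30218885e-04,
        1.52069153e-03,  2.89205268e-05]), 'tau': array([-2.58965163e-03, -4.31220603e+01, -2.44228131e+01,  7.15872017e-02,
        5.55862812e-02, -2.10900348e-04]), 'tool_pos': array([155.3423379 , 501.06208139, 226.04814151]), 'tcp_rot': array([ 3.00849198,  1.56922925, -2.00465146]), 'contact_force': array([-0.29517729, -0.65211582, -1.1430157 ]), 'moment': array([-0.01129861,  0.01200264, -0.02482339]), 'grip_width': 91.75082663939845}
scene [[496.02286392   0.         322.60361915]
 [  0.         496.02286392 242.45776415]
 [  0.           0.           1.        ]] [[ 6.71087642e-01  7.41262640e-01  1.30796088e-02 -3.66806596e+02]
 [ 4.82902721e-01 -4.23664016e-01 -7.66363989e-01 -1.83246577e+02]
 [-5.62535634e-01  5.20613581e-01 -6.42273431e-01  1.36844129e+03]
 [ 0.00000000e+00  0.00000000e+00  0.00000000e+00  1.00000000e+00]]
top [[549.6360905    0.         317.79765776]
 [  0.         549.6360905  233.29013986]
 [  0.           0.           1.        ]] [[ 2.80192716e-02 -9.99606102e-01  1.60068976e-03  5.23108457e+01]
 [-9.85550119e-01 -2.78928134e-02 -1.67071703e-01  4.88757257e+02]
 [ 1.67050541e-01  3.10366743e-03 -9.85943449e-01  1.19720585e+03]
 [ 0.00000000e+00  0.00000000e+00  0.00000000e+00  1.00000000e+00]]
[[ 1.35977611e-04 -2.77886448e-01  9.60613920e-01 -1.57741852e+02]
 [ 7.55002118e-04 -9.60613627e-01 -2.77886470e-01  7.51131521e+01]
 [ 9.99999706e-01  7.63051883e-04  7.91829109e-05 -3.07077977e-01]
 [ 0.00000000e+00  0.00000000e+00  0.00000000e+00  1.00000000e+00]]
```

View pics/scene0.png

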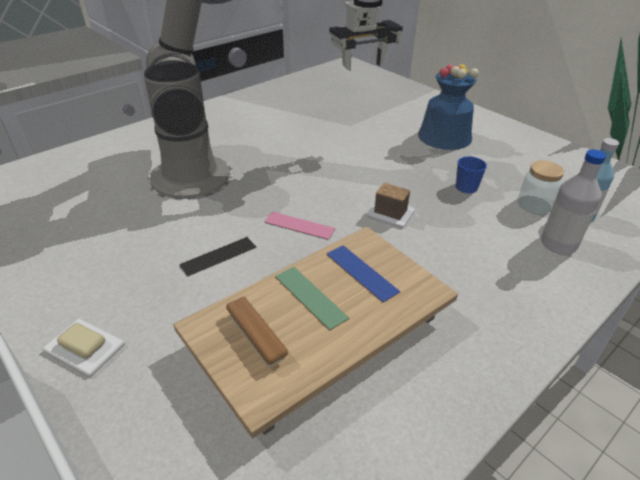

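View pics/top0.png

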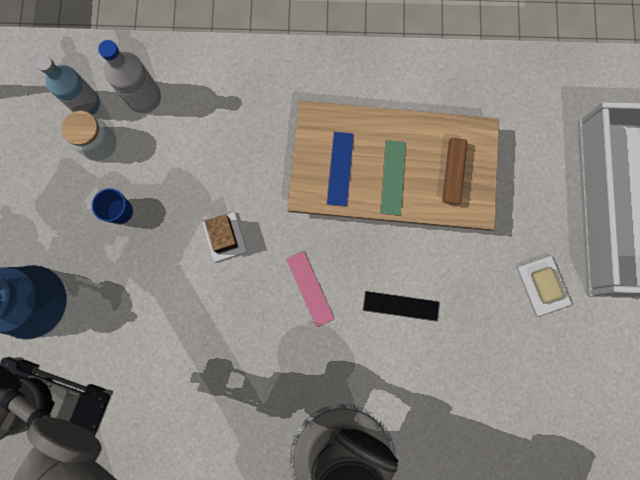

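View pics/wrist0.png

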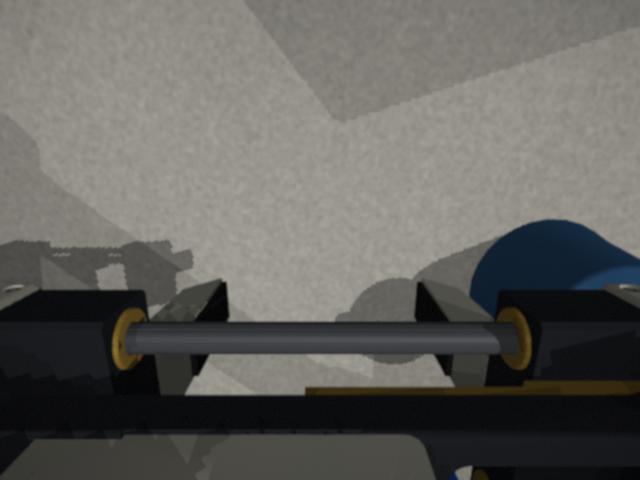

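The top view shows the shelf with, on it, blue (341,169), green (393,178) and the brush (455,171). The pink (310,288) and black (401,305) look-alikes lie on the table. The candidates for the stand are the dark block with a cork top on a white foot at (222,235) and the yellow soap dish at (545,285). The dark block fits the description. Next I measure from both views and confirm in crops.

```bash
cat > h.py <<'E'
import numpy as np, cv2
from plant import monitor, optics
def ray(c,px,z,T=None):
    K=c["camera_matrix"]; 
    M=c["camera_from_world"] if T is None else T
    R,t=M[:3,:3],M[:3,3]
    px=np.atleast_2d(np.asarray(px,float))
    d=(R.T@np.linalg.inv(K)@np.c_[px,np.ones(len(px))].T).T
    o=-R.T@t
    s=(z-o[2])/d[:,2]
    return o+d*s[:,None]
def rect(P):
    (cx,cy),(w,h),a=cv2.minAreaRect(P[:,:2].astype(np.float32))
    if w<h: w,h,a=h,w,a+90
    a=(a+90)%180-90
    return np.round([cx,cy,w,h,a],1)
def blob(m,near=None):
    cs,_=cv2.findContours(m,cv2.RETR_EXTERNAL,cv2.CHAIN_APPROX_NONE)
    return max(cs,key=cv2.contourArea)[:,0,:]
def hsvmask(im,lo,hi):
    m=cv2.inRange(cv2.cvtColor(im,cv2.COLOR_BGR2HSV),lo,hi)
    return cv2.morphologyEx(m,cv2.MORPH_OPEN,np.ones((3,3)))
def wristT():
    """world->cam for the wrist camera, read now"""
    o=monitor.get_obs(); c=optics.capture("wrist")
    r,p,y=o["tcp_rot"]
    from scipy.spatial.transform import Rotation as Ro
    T=np.eye(4);T[:3,:3]=Ro.from_euler('xyz',[r,p,y]).as_matrix();T[:3,3]=o["tool_pos"]
    return c,np.linalg.inv(T@c["T_tool_cam"])
def green(im): return hsvmask(im,(60,50,40),(90,255,255))
E
cat > m1.py <<'E'
from h import *
from scipy.spatial.transform import Rotation as Ro
for n in ("top","scene"):
    c=optics.capture(n); im=c["color"]
    roi=np.zeros(im.shape[:2],np.uint8)
    if n=="top": roi[95:240,280:510]=255
    else: roi[225:440,170:460]=255
    print(n,"green",rect(ray(c,blob(green(im)&roi),74)))
    print(n,"blue",rect(ray(c,blob(hsvmask(im,(105,120,40),(125,255,255))&roi),74)))
    w=hsvmask(im,(8,60,90),(25,255,255))&roi
    w|=roi&(green(im)|hsvmask(im,(105,120,40),(125,255,255)))
    b=blob(w); h=cv2.convexHull(b); q=cv2.approxPolyDP(h,8,True)[:,0]
    print(n,"shelf",rect(ray(c,h[:,0],70)),"\n",q.tolist(),ray(c,q,70)[:,:2].round(1).tolist())
    r2=np.zeros_like(roi)
    if n=="top": r2[205:265,195:250]=255
    else: r2[180:230,365:420]=255
    k=hsvmask(im,(5,60,75),(25,255,255))&r2
    b=blob(k); print(n,"cork",rect(ray(c,b,70)),cv2.boundingRect(b),cv2.contourArea(b))
    x,y=(222,235) if n=="top" else (392,203)
    s=im[y-40:y+40,x-50:x+50].copy()
    cv2.imwrite(f"pics/crop_{n}.png",cv2.resize(s,None,fx=6,fy=6,interpolation=cv2.INTER_CUBIC))
    x,y=(395,165) if n=="top" else (315,310)
    s=im[y-80:y+80,x-110:x+110]
    cv2.imwrite(f"pics/crops_{n}.png",cv2.resize(s,None,fx=3.5,fy=3.5,interpolation=cv2.INTER_CUBIC))
o=monitor.get_obs(); print(Ro.from_euler('xyz',o["tcp_rot"]).as_matrix().round(3))
E
python3 m1.py
```

```text
top green [613.6 -98.3 167.7  42.8  -3.8]
top blue [630.7  20.5 167.2  42.7  -4.1]
top shelf [ 646.3 -101.7  459.3  259.2   86.2] 
 [[299, 101], [497, 118], [494, 228], [288, 210]] [[788.5, 117.7], [760.5, -335.3], [505.0, -322.0], [532.6, 133.4]]
top cork [479.4 282.3  70.5  49.7  19.4] (205, 215, 30, 35) 658.5
scene green [617.9 -96.8 165.9  41.5  -3.9]
scene blue [635.2  22.  164.7  40.9  -4.3]
scene shelf [ 654.7 -102.2  461.7  266.6   86.1] 
 [[456, 293], [254, 436], [175, 328], [365, 227]] [[791.8, 117.5], [771.1, -337.7], [517.1, -321.8], [537.0, 133.2]]
scene cork [486.3 282.7  72.2  54.8  18.9] (377, 184, 32, 18) 336.0
[[-0.    -0.955  0.296]
 [-0.001  0.296  0.955]
 [-1.     0.    -0.001]]
```

View pics/crop_top.png

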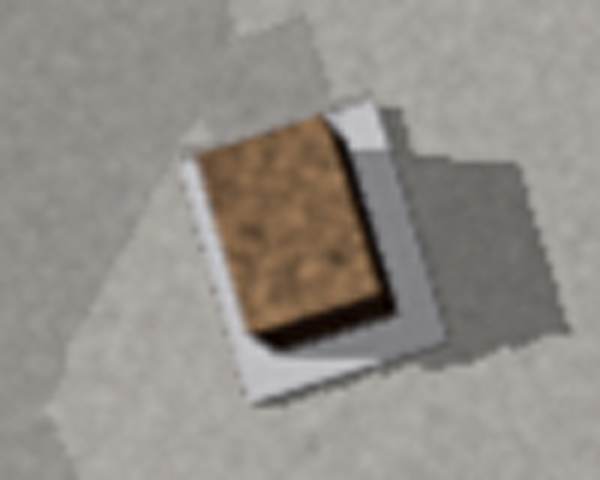

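View pics/crops_top.png

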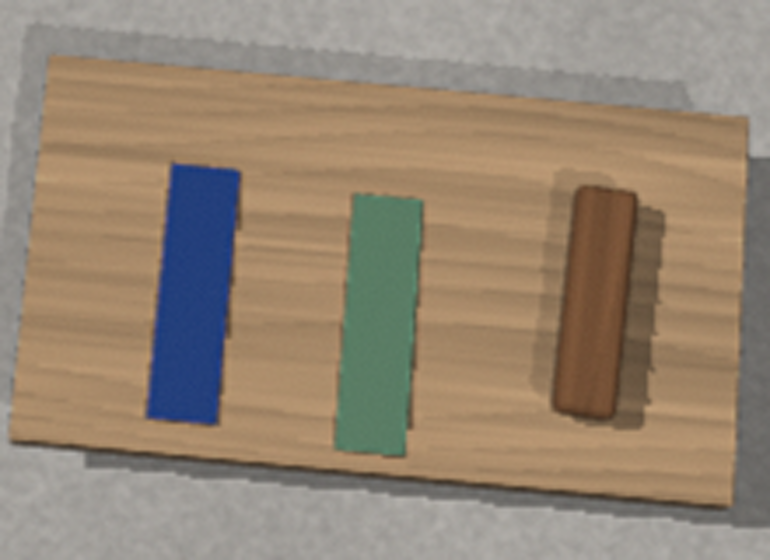

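Both crops confirm it: the green tile is between the blue tile and the brush, and the cork-topped dark block on the white foot is the stand. From the top camera:

| Item | Position (mm) | Angle |
|---|---|---|
| Green tile | (613.6, -98.3) | -3.8° |
| Shelf edge middle | about (516.5, -93.5) | -3.8° |
| Stand | (479.4, 282.3) | 19.4° |

The tile starts at about 97 mm in the edge frame. I'll press about 20 mm beyond its centre and drag it about 69 mm.

>>> send_rows(
  commands=[
    [[-0.03, 0, -0.02, 0, 0], [-0.03, 0, -0.03, 0, 0], [-0.02, -0.01, -0.03, 0, 0], [0, -0.033, -0.02, 0, 0], [0, -0.034, -0.022, 0, 0], [0, -0.034, -0.022, 0, 0], [0, -0.034, -0.022, 0, 0], [0, -0.034, -0.022, 0, 0], [0, -0.034, -0.022, 0, 0], [0, -0.034, -0.022, 0, 0]],
  ],
)

```text
time: 1.08
tool_pos: [323.3, 200.4, 309.3]
tcp_rot: [-1.836, 1.569, -0.551]
contact_force: [0.8, 1.5, 0.7]
grip_width: 29.6
```

```bash
cat >> h.py <<'E'
from scipy.spatial.transform import Rotation as Ro
def go(x,y,z,ang=None):
    """print shift in tool axes to world target; ang = wanted tile-like angle: tool -y axis direction, deg"""
    o=monitor.get_obs(); R=Ro.from_euler('xyz',o["tcp_rot"]).as_matrix()
    d=R.T@(np.array([x,y,z])-o["tool_pos"])
    yaw=np.degrees(np.arctan2(-R[1,1],-R[0,1]))
    print("t",round(o["time"],2),"pos",o["tool_pos"].round(1),"tilt x axis",R[:,0].round(3),"-y dir deg",round(yaw,2),"F",o["contact_force"].round(1),"w",round(o["grip_width"],1))
    print("shift mm",d.round(1),"turn deg",None if ang is None else round(-(ang-yaw),2))
E
python3 -c "
from h import *
go(633,-99.6,300,-3.8)"
```

```text
t 1.08 pos [323.3 200.4 309.3] tilt x axis [ 0.002 -0.001 -1.   ] -y dir deg -16.39 F [0.8 1.5 0.7] w 29.6
shift mm [  10.2 -381.8 -200.3] turn deg -12.59
```

>>> send_rows(
  commands=[
    [[0, -0.036, -0.019, 0, 0], [0, -0.036, -0.019, 0, 0], [0, -0.036, -0.019, 0, 0], [0.01, -0.036, -0.019, 0, 0], [0.01, -0.036, -0.019, 0, 0], [0.01, -0.036, -0.019, 0, 0], [0.01, -0.036, -0.019, 0, 0], [0.01, -0.036, -0.019, 0, 0], [0.02, 0, 0, -6, 0], [0.02, 0, 0, -6, 0]],
  ],
)

```text
time: 1.92
tool_pos: [561.5, -39.5, 223.4]
tcp_rot: [-1.65, 1.555, -0.162]
contact_force: [1.1, 0.5, 0.2]
grip_width: 0.5
```

```bash
python3 -c "
from h import *
go(633,-99.6,110,-3.8)"
```

```text
t 1.92 pos [561.5 -39.5 223.4] tilt x axis [ 0.016 -0.003 -1.   ] -y dir deg -4.74 F [1.1 0.5 0.2] w 0.5
shift mm [114.7 -74.5 -53.9] turn deg -0.94
```

>>> send_rows(
  commands=[
    [[0.02, -0.025, -0.018, -1, 0], [0.02, -0.025, -0.018, 0, 0], [0.02, -0.025, -0.018, 0, 0], [0.02, 0, 0, 0, 0], [0.02, 0, 0, 0, 0], [0, 0, 0, 0, 0], [0, 0, 0, 0, 0]],
  ],
)

```text
time: 2.5
tool_pos: [634.6, -103.0, 112.4]
tcp_rot: [-1.438, 1.566, 0.072]
contact_force: [0.5, 0.7, 0.9]
grip_width: 0.6
```

```bash
python3 -c "
from h import *
go(633,-99.6,85,-3.8)
c,T=wristT(); cv2.imwrite('pics/w1.png',c['color']);
b=blob(green(c['color'])); print(b.min(0),b.max(0),rect(ray(c,b,74,T)))"
```

```text
t 2.5 pos [ 634.6 -103.   112.4] tilt x axis [ 0.005  0.    -1.   ] -y dir deg -3.48 F [0.5 0.7 0.9] w 0.6
shift mm [27.4  1.9  3.3] turn deg 0.32
[290  84] [374 321] [600.1 -96.  135.9  43.7  -3.8]
```

View pics/w1.png

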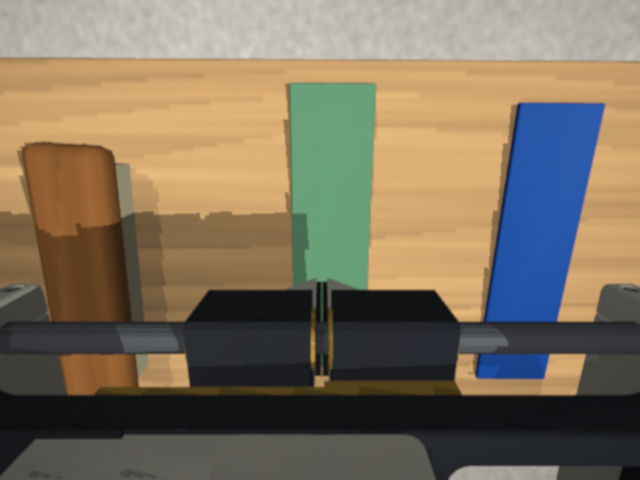

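The wrist view shows the green tile (290–374, from row 84) under the closed fingers at (320,300). The shelf edge is at row 58, and the blue tile and brush are well clear. I'll lower the tool in small steps until it touches.

>>> send_rows(
  commands=[
    [[0.015, 0, 0.002, 0, 0], [0.01, 0, 0.001, 0, 0], [0.004, 0, 0, 0, 0], [0.003, 0, 0, 0, 0], [0.003, 0, 0, 0, 0]],
  ],
)

```text
time: 2.97
tool_pos: [637.5, -99.3, 83.8]
tcp_rot: [-1.667, 1.555, -0.155]
contact_force: [-0.5, -0.1, 0.0]
grip_width: 0.5
```

```bash
python3 -c "
from h import *
go(633,-99.6,74,-3.8)
c,T=wristT(); print('edge',ray(c,[[330,58],[100,57],[560,60]],70,T).round(1).tolist())"
```

```text
t 2.97 pos [637.5 -99.3  83.8] tilt x axis [ 0.015 -0.002 -1.   ] -y dir deg -3.37 F [-0.5 -0.1  0. ] w 0.5
shift mm [ 9.7  4.7 -0.5] turn deg 0.43
edge [[528.4, -89.4, 70.0], [522.1, -189.8, 70.0], [535.1, 10.9, 70.0]]
```

>>> send_rows(
  commands=[
    [[0.004, 0, 0, 0, 0], [0.004, 0, 0, 0, 0], [0.003, 0, 0, 0, 0], [0.002, 0, 0, 0, 0]],
  ],
)

```text
time: 3.35
tool_pos: [638.6, -99.6, 74.1]
tcp_rot: [-1.697, 1.552, -0.185]
contact_force: [-10.0, 2.5, 25.8]
grip_width: 0.4
```

>>> send_rows(
  commands=[
    [[-0.001, 0, 0, 0, 0]],
  ],
)

```text
time: 3.43
tool_pos: [638.6, -99.6, 75.9]
tcp_rot: [-1.702, 1.551, -0.19]
contact_force: [-0.4, -0.8, -0.8]
grip_width: 0.2
```

>>> send_rows(
  commands=[
    [[0.002, 0, 0, 0, 0]],
  ],
)

```text
time: 3.52
tool_pos: [639.2, -99.8, 74.9]
tcp_rot: [-1.709, 1.549, -0.197]
contact_force: [0.1, 0.3, 0.5]
grip_width: 0.2
```

>>> send_rows(
  commands=[
    [[0, 0, 0, 0, 0]],
  ],
)

```text
time: 3.6
tool_pos: [639.2, -99.8, 74.7]
tcp_rot: [-1.709, 1.549, -0.197]
contact_force: [-0.3, -0.5, 0.0]
grip_width: 0.8
```

>>> send_rows(
  commands=[
    [[0.001, 0, 0, 0, 0]],
  ],
)

```text
time: 3.68
tool_pos: [639.5, -99.9, 74.2]
tcp_rot: [-1.71, 1.548, -0.198]
contact_force: [-5.1, 1.3, 15.6]
grip_width: 0.4
```

>>> send_rows(
  commands=[
    [[0.0005, 0, 0, 0, 0]],
  ],
)

```text
time: 3.77
tool_pos: [639.5, -99.9, 74.3]
tcp_rot: [-1.71, 1.548, -0.198]
contact_force: [-3.7, 0.5, 6.9]
grip_width: 0.1
```

>>> send_rows(
  commands=[
    [[0.0004, 0.006, 0, 0, 0], [0.0004, 0.006, 0, 0, 0]],
  ],
)

```text
time: 3.93
tool_pos: [630.1, -99.6, 74.4]
tcp_rot: [-1.711, 1.542, -0.199]
contact_force: [3.6, -0.6, 4.2]
grip_width: 0.3
```

```bash
python3 -c "
from h import *
go(633,-99.6,74,-3.8)
c,T=wristT(); cv2.imwrite('pics/w2.png',c['color']);
b=blob(green(c['color'])); print(b.min(0),b.max(0))
P=ray(c,b,74,T); print('near end x',P[:,0].min(),rect(P))"
```

```text
t 3.93 pos [630.1 -99.6  74.4] tilt x axis [ 0.029 -0.006 -1.   ] -y dir deg -3.36 F [ 3.6 -0.6  4.2] w 0.3
shift mm [ 0.5 -2.9  0.2] turn deg 0.44
[275  81] [381 290]
near end x 530.8187611509762 [578.7 -94.5  93.6  43.8  -3.7]
```

View pics/w2.png

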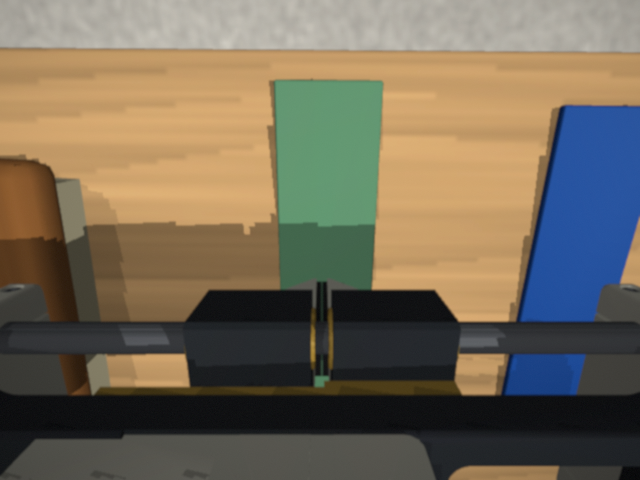

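```bash
cat >> h.py <<'E'
def gap():
    """distance (along shelf x) of green near end from the edge line, +=behind edge; from wrist picture"""
    c,T=wristT(); im=c["color"]; g=green(im); hsv=cv2.cvtColor(im,cv2.COLOR_BGR2HSV)
    b=blob(g); y0=b[:,1].min(); xs=b[b[:,1]<=y0+1][:,0]; 
    E=[]
    for col in list(range(150,250,8))+list(range(400,500,8)):
        s=hsv[:,col,1].astype(int); r=np.where((s[:-2]>70)&(s[2:]>70))[0]
        if len(r) and r[0]>1: E.append((col,r[0]))
    E=np.array(E); P=ray(c,E,70,T); k=np.polyfit(P[:,1],P[:,0],1)
    for _ in range(3):
        e=abs(P[:,0]-np.polyval(k,P[:,1])); P=P[e<max(2.,np.median(e)*2)]; k=np.polyfit(P[:,1],P[:,0],1)
    N=ray(c,[[xs.mean(),y0-.5]],74,T)[0]
    R=rect(ray(c,b,74,T))
    d=(N[0]-np.polyval(k,N[1]))*np.cos(np.arctan(k[0]))
    print("edge rows",np.median(E[:,1]),"end row",y0,"near end",N.round(1),"edge ang",np.degrees(np.arctan(k[0])).round(2),"gap",round(d,1),"rect",R)
    return im,d
E
python3 -c "
from h import *
gap()"
```

```text
edge rows 53.0 end row 83 near end [531.7 -91.6  74. ] edge ang 3.76 gap 11.5 rect [578.2 -94.4  92.7  43.8  -3.7]
```

>>> send_rows(
  commands=[
    [[0.0009, 0.004, 0, 0, 0], [0.0008, 0.004, 0, 0, 0]],
  ],
)

```text
time: 4.2
tool_pos: [624.4, -99.6, 74.4]
tcp_rot: [-1.709, 1.535, -0.197]
contact_force: [4.4, 1.1, 4.9]
grip_width: 0.1
```

```bash
python3 -c "
from h import *
go(633,-99.6,74,-3.8)
gap()"
```

```text
t 4.2 pos [624.4 -99.6  74.4] tilt x axis [ 0.035 -0.007 -0.999] -y dir deg -3.38 F [4.4 1.1 4.9] w 0.1
shift mm [ 0.7 -8.5  0.6] turn deg 0.42
edge rows 65.5 end row 96 near end [531.9 -91.7  74. ] edge ang 3.72 gap 11.8 rect [575.8 -94.3  87.9  43.8  -3.7]
```

>>> send_rows(
  commands=[
    [[0.001, 0, 0, 0, 0], [0.0015, 0.01, 0, 0, 0]],
  ],
)

```text
time: 4.42
tool_pos: [617.6, -99.6, 74.4]
tcp_rot: [-1.71, 1.526, -0.198]
contact_force: [8.7, 0.0, 12.9]
grip_width: 0.4
```

```bash
python3 -c "
from h import *
go(633,-99.6,74,-3.8)
gap()"
```

```text
t 4.42 pos [617.6 -99.6  74.4] tilt x axis [ 0.044 -0.009 -0.999] -y dir deg -3.39 F [ 8.7  0.  12.9] w 0.4
shift mm [  1.  -15.4   0.9] turn deg 0.41
edge rows 82.5 end row 113 near end [531.6 -91.6  74. ] edge ang 3.76 gap 11.6 rect [572.2 -94.   80.8  43.8  -3.7]
```

>>> send_rows(
  commands=[
    [[0.001, 0.001, 0, 0, 0]],
  ],
)

```text
time: 4.55
tool_pos: [616.0, -99.6, 74.5]
tcp_rot: [-1.71, 1.524, -0.199]
contact_force: [1.4, 1.4, 4.5]
grip_width: 0.3
```

>>> send_rows(
  commands=[
    [[0.001, 0.002, 0, 0, 0]],
  ],
)

```text
time: 4.63
tool_pos: [615.5, -99.6, 74.5]
tcp_rot: [-1.706, 1.52, -0.195]
contact_force: [4.4, 1.2, 5.6]
grip_width: 0.2
```

>>> send_rows(
  commands=[
    [[0.001, 0.003, 0, 0, 0]],
  ],
)

```text
time: 4.72
tool_pos: [614.3, -99.6, 74.6]
tcp_rot: [-1.703, 1.515, -0.192]
contact_force: [5.2, 0.2, 6.3]
grip_width: 0.3
```

```bash
python3 -c "
from h import *
go(633,-99.6,74,-3.8)
gap()"
```

```text
t 4.72 pos [614.3 -99.6  74.6] tilt x axis [ 0.055 -0.011 -0.998] -y dir deg -3.41 F [5.2 0.2 6.3] w 0.3
shift mm [  1.6 -18.6   1.2] turn deg 0.39
edge rows 91.0 end row 121 near end [531.5 -91.6  74. ] edge ang 3.79 gap 11.5 rect [570.5 -94.   77.7  43.8  -3.9]
```

The finger slips over the tile: its near end stays at x≈531.5 even with 6–13 N on it, and each dragging row tilts the tool slightly. I'll lift off and push the tile's far end with the closed fingertips set just above the shelf.

>>> send_rows(
  commands=[
    [[-0.015, 0, 0, 0, 0], [-0.02, -0.01, 0, 0, 0], [-0.005, -0.03, 0, 0, 0], [0, -0.03, 0, 0, 0], [0, -0.03, 0, 0, 0], [0, -0.015, 0, 0, 0], [0, 0, 0, 0, 0]],
  ],
)

```text
time: 5.35
tool_pos: [722.5, -105.0, 115.0]
tcp_rot: [-1.692, 1.536, -0.182]
contact_force: [-0.0, 0.7, 0.2]
grip_width: 0.4
```

```bash
python3 -c "
from h import *
go(727,-105,80,-3.8)
c=optics.capture('top');cv2.imwrite('pics/t2.png',c['color'])
c,T=wristT();cv2.imwrite('pics/w3.png',c['color']);b=blob(green(c['color']));print(rect(ray(c,b,74,T)))"
```

```text
t 5.35 pos [ 722.5 -105.   115. ] tilt x axis [ 0.035 -0.006 -0.999] -y dir deg -3.48 F [-0.   0.7  0.2] w 0.4
shift mm [35.2 -3.3  0.4] turn deg 0.32
[641.4 -98.8 117.1  43.8  -3.8]
```

View pics/w3.png

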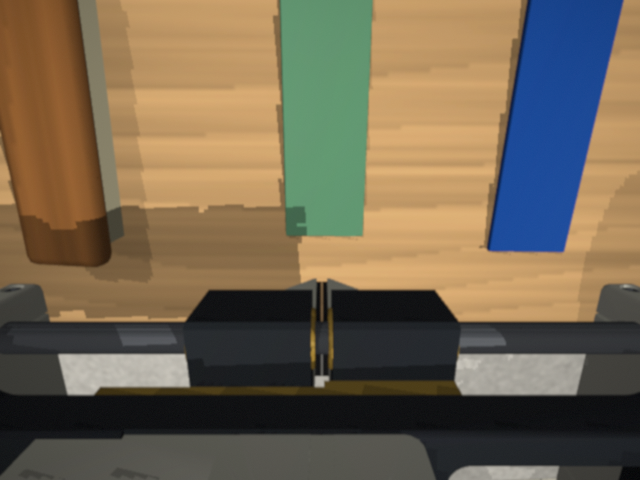

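```bash
python3 -c "
from h import *
c=optics.capture('top');im=c['color'];b=blob(green(im)); print(rect(ray(c,b,74)))
cv2.imwrite('pics/t2c.png',cv2.resize(im[60:260,260:520],None,fx=3,fy=3))
c=optics.capture('scene');im=c['color'];cv2.imwrite('pics/s2c.png',cv2.resize(im[180:430,170:470],None,fx=2.4,fy=2.4))"
```

```text
Traceback (most recent call last):
  File "h.py", line 19, in blob
    return max(cs,key=cv2.contourArea)[:,0,:]
           ~~~^^^^^^^^^^^^^^^^^^^^^^^^
ValueError: max() iterable argument is empty
```

The wrist view shows the tile's far end at row 236 (x≈699.7), and the fingertips at (320,290) are about 20 mm behind it. I'll lower them there to about z = 72.

>>> send_rows(
  commands=[
    [[0.015, 0, 0.002, 0, 0], [0.015, 0, 0, 0, 0], [0.006, 0, 0, 0, 0], [0.002, 0, 0, 0, 0], [0, 0, 0, 0, 0]],
  ],
)

```text
time: 5.92
tool_pos: [715.1, -102.8, 76.1]
tcp_rot: [-1.696, 1.544, -0.187]
contact_force: [-0.9, 0.3, 0.1]
grip_width: 0.3
```

```bash
python3 -c "
from h import *
go(713,-103.5,71.7,-3.8)"
```

```text
t 5.92 pos [ 715.1 -102.8   76.1] tilt x axis [ 0.026 -0.005 -1.   ] -y dir deg -3.54 F [-0.9  0.3  0.1] w 0.3
shift mm [ 4.4  2.2 -0.8] turn deg 0.26
```

>>> send_rows(
  commands=[
    [[0.001, -0.004, 0, 0, 0], [0.002, -0.002, 0, 0, 0], [0.001, 0, 0, 0, 0]],
  ],
)

```text
time: 6.17
tool_pos: [721.7, -103.5, 74.4]
tcp_rot: [-1.702, 1.542, -0.194]
contact_force: [-0.7, 0.4, -0.2]
grip_width: 0.5
```

>>> send_rows(
  commands=[
    [[0.0015, 0, 0, 0, 0], [0.001, 0, 0, 0, 0], [0.0, 0, 0, 0, 0]],
  ],
)

```text
time: 6.42
tool_pos: [722.6, -103.7, 72.6]
tcp_rot: [-1.706, 1.54, -0.197]
contact_force: [0.6, 0.0, 0.2]
grip_width: 0.2
```

>>> send_rows(
  commands=[
    [[0.0007, 0.004, 0, 0, 0], [-0.0001, 0.006, 0, 0, 0], [-0.0002, 0.006, 0, 0, 0]],
  ],
)

```text
time: 6.67
tool_pos: [706.4, -102.7, 71.6]
tcp_rot: [-1.706, 1.539, -0.197]
contact_force: [0.5, -0.0, 0.4]
grip_width: 0.2
```

```bash
python3 -c "
from h import *
go(640,-98,72,-3.8)
c,T=wristT();b=blob(green(c['color']));r=rect(ray(c,b,74,T));print(r,r[0]+r[2]/2)"
```

```text
t 6.67 pos [ 706.4 -102.7   71.6] tilt x axis [ 0.031 -0.006 -0.999] -y dir deg -3.54 F [ 0.5 -0.   0.4] w 0.2
shift mm [-2.5 66.5  0.6] turn deg 0.26
[637.6 -98.4 113.6  43.9  -3.7] 694.4
```

>>> send_rows(
  commands=[
    [[-0.0003, 0.008, 0, 0, 0], [-0.0003, 0.008, 0, 0, 0], [-0.0003, 0.008, 0, 0, 0], [-0.0003, 0.008, 0, 0, 0]],
  ],
)

```text
time: 7.05
tool_pos: [671.4, -100.5, 72.3]
tcp_rot: [-1.707, 1.539, -0.198]
contact_force: [0.0, 0.6, -0.6]
grip_width: 0.2
```

```bash
python3 -c "
from h import *
go(640,-98,72,-3.8)
im,d=gap();cv2.imwrite('pics/w4.png',im)"
```

```text
t 7.05 pos [ 671.4 -100.5   72.3] tilt x axis [ 0.031 -0.006 -0.999] -y dir deg -3.56 F [ 0.   0.6 -0.6] w 0.2
shift mm [-0.7 31.5  0.6] turn deg 0.24Traceback (most recent call last):
  File "<string>", line 4, in <module>
    im,d=gap();cv2.imwrite('pics/w4.png',im)
         ~~~^^
  File "h.py", line 47, in gap
    E=np.array(E); P=ray(c,E,70,T); k=np.polyfit(P[:,1],P[:,0],1)
                     ~~~^^^^^^^^^^
  File "h.py", line 8, in ray
    d=(R.T@np.linalg.inv(K)@np.c_[px,np.ones(len(px))].T).T
       ~~~~~~~~~~~~~~~~~~~~^~~~~~~~~~~~~~~~~~~~~~~~~~~~~
ValueError: matmul: Input operand 1 has a mismatch in its core dimension 0, with gufunc signature (n?,k),(k,m?)->(n?,m?) (size 1 is different from 3)
```

```bash
python3 -c "
from h import *
c,T=wristT();cv2.imwrite('pics/w4.png',c['color']);b=blob(green(c['color']));r=rect(ray(c,b,74,T));print(r,r[0]+r[2]/2)
c=optics.capture('scene');im=c['color'];cv2.imwrite('pics/s4.png',im);
print('scene',rect(ray(c,blob(green(im)),74)))"
```

```text
[600.7 -96.2 113.2  43.9  -3.5] 657.3000000000001
scene [ 587.  1318.1  969.6   61.8  -67.7]
```

View pics/w4.png

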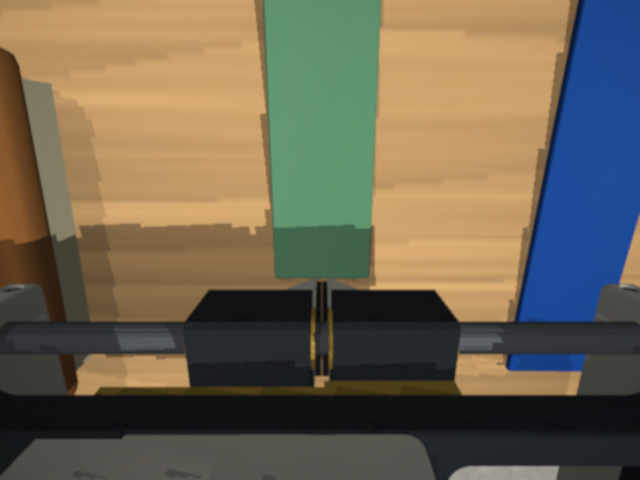

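View pics/s4.png

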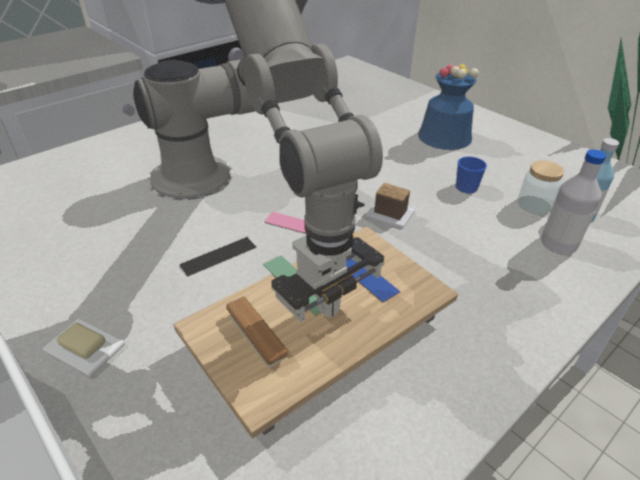

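The push works. The far end at wrist row 277 has gone from x≈699.7 to 657.3, and the tile has stayed straight at -3.5°. About 27 mm remain.

>>> send_rows(
  commands=[
    [[-0.0002, 0.008, 0, 0, 0], [-0.0002, 0.008, 0, 0, 0], [-0.0002, 0.006, 0, 0, 0], [0, 0.002, 0, 0, 0], [0, 0, 0, 0, 0]],
  ],
)

```text
time: 7.62
tool_pos: [649.4, -99.4, 73.2]
tcp_rot: [-1.708, 1.535, -0.2]
contact_force: [0.2, 0.4, -0.3]
grip_width: 0.2
```

```bash
python3 -c "
from h import *
go(640,-98,72,-3.8)
c,T=wristT();b=blob(green(c['color']));r=rect(ray(c,b,74,T));print(r,r[0]+r[2]/2)"
```

```text
t 7.62 pos [649.4 -99.4  73.2] tilt x axis [ 0.035 -0.007 -0.999] -y dir deg -3.56 F [ 0.2  0.4 -0.3] w 0.2
shift mm [0.9 9.5 0.8] turn deg 0.24
[580.3 -94.9 113.6  43.8  -3.6] 637.0999999999999
```

>>> send_rows(
  commands=[
    [[0.0012, 0.002, 0, 0, 0], [0.0001, 0.005, 0, 0, 0], [0, 0.002, 0, 0, 0]],
  ],
)

```text
time: 7.92
tool_pos: [642.4, -99.2, 72.2]
tcp_rot: [-1.71, 1.531, -0.201]
contact_force: [1.1, 0.1, 0.8]
grip_width: 0.5
```

```bash
python3 -c "
from h import *
go(640,-98,72,-3.8)
c,T=wristT();b=blob(green(c['color']));r=rect(ray(c,b,74,T));print(r,r[0]+r[2]/2)"
```

```text
t 7.92 pos [642.4 -99.2  72.2] tilt x axis [ 0.039 -0.008 -0.999] -y dir deg -3.56 F [1.1 0.1 0.8] w 0.5
shift mm [0.1 2.5 1.1] turn deg 0.24
[573.8 -94.5 113.6  44.1  -3.6] 630.5999999999999
```

>>> send_rows(
  commands=[
    [[-0.005, -0.008, 0, 0, 0], [-0.025, 0, 0, 0, 0], [-0.03, 0, 0, 0, 0.0918], [-0.02, 0.02, 0, 0, 0.0918], [0, 0.036, 0, 0, 0.0918], [0, 0.036, 0, 0, 0.0918], [0, 0.036, 0, 0, 0.0918], [0, 0.03, 0, 0, 0.0918], [0, 0, 0, 0, 0.0918]],
  ],
)

```text
time: 8.72
tool_pos: [479.8, -87.5, 146.4]
tcp_rot: [-1.702, 1.541, -0.192]
contact_force: [1.4, -0.2, -0.4]
grip_width: 42.7
```

```bash
python3 -c "
from h import *
go(478.5,-88.5,120,-3.6)
for n in ('top','scene'):
    c=optics.capture(n);im=c['color'];cv2.imwrite(f'pics/{n}5.png',im)
    g=green(im);roi=np.zeros_like(g)
    if n=='top': roi[95:340,280:510]=255
    else: roi[225:440,170:460]=255
    try: print(n,rect(ray(c,blob(g&roi),74)))
    except Exception as e: print(e)
c,T=wristT();cv2.imwrite('pics/w5.png',c['color']);b=blob(green(c['color']));r=rect(ray(c,b,74,T));print(r)"
```

```text
t 8.72 pos [479.8 -87.5 146.4] tilt x axis [ 0.03  -0.006 -1.   ] -y dir deg -3.5 F [ 1.4 -0.2 -0.4] w 42.7
shift mm [26.3  2.  -1. ] turn deg 0.1
top [ 465.8 -101.2   17.5    6.6  -88.4]
scene [547.7 -92.1 165.8  41.2  -4.5]
[501.7 -89.7  80.7  44.6  -3.4]
```

View pics/scene5.png

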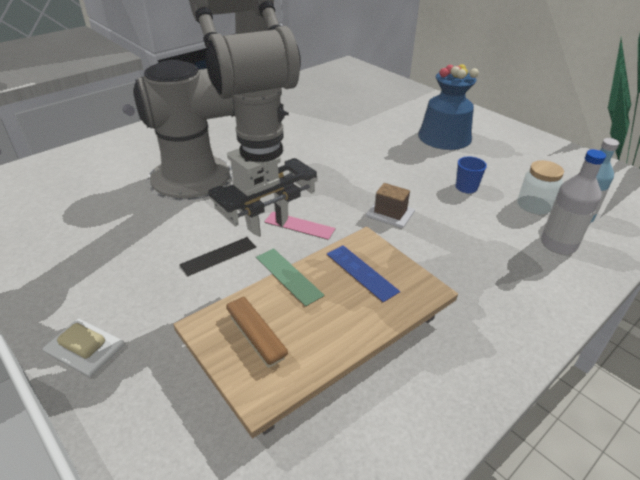

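View pics/w5.png

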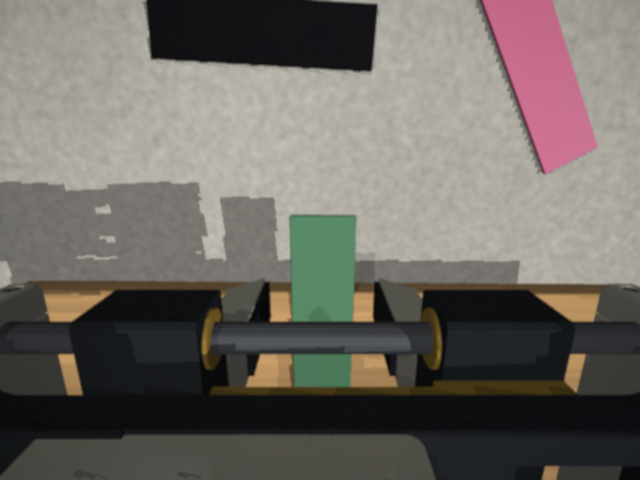

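Scene view: the green tile overhangs the edge by about 57 mm and lies flat, having moved 70 mm by the scene camera. Wrist view: its near end at row 215 (x≈461) lies between the fingers. I'll lower the tool over the overhanging end.

>>> send_rows(
  commands=[
    [[0, 0.002, 0, 0, 0.0918], [0, 0, 0, 0, 0.0918], [0, 0, 0, 0, 0.0918], [0, 0, 0, 0, 0.0918], [0.025, 0, 0, 0, 0.0918], [0.025, 0, 0, 0, 0.0918], [0.02, 0, 0, 0, 0.0918], [0.006, 0, 0, 0, 0.0918], [0, 0, 0, 0, 0.0918]],
  ],
)

```text
time: 9.62
tool_pos: [496.1, -91.4, 69.7]
tcp_rot: [-1.74, 1.524, -0.229]
contact_force: [0.2, 0.7, 0.6]
grip_width: 92.0
```

```bash
python3 -c "
from h import *
go(478.5,-88.5,53,-3.6)
c,T=wristT();cv2.imwrite('pics/w6.png',c['color']);b=blob(green(c['color']));r=rect(ray(c,b,74,T));print(r)"
```

```text
t 9.62 pos [496.1 -91.4  69.7] tilt x axis [ 0.045 -0.011 -0.999] -y dir deg -3.4 F [0.2 0.7 0.6] w 92.0
shift mm [15.9 18.5  2. ] turn deg 0.2
[483.1 -88.7  45.   44.2  -3.3]
```

View pics/w6.png

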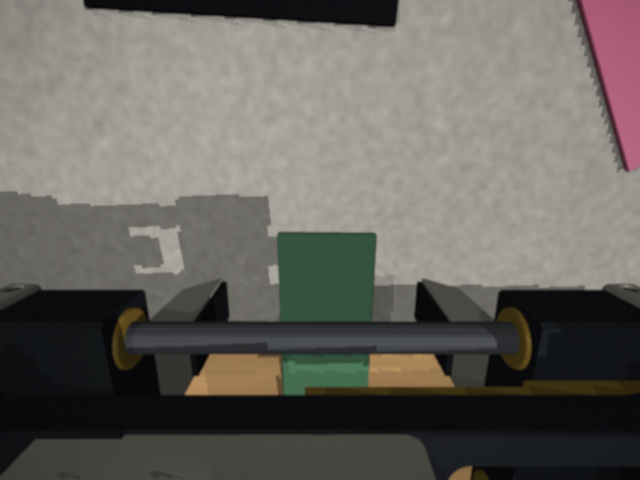

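The descent drifted the tool to x = 496. I'll bring it back 18 mm towards the near end first, then finish lowering.

>>> send_rows(
  commands=[
    [[0, 0.01, 0.001, 0, 0.0918], [0, 0.009, 0.001, 0, 0.0918], [0.007, 0.001, 0, 0, 0.0918], [0.006, 0.001, 0, 0, 0.0918], [0.002, 0, 0, 0, 0.0918], [0, 0, 0, 0, 0.0918]],
  ],
)

```text
time: 10.17
tool_pos: [478.9, -89.4, 57.3]
tcp_rot: [-1.758, 1.515, -0.247]
contact_force: [-0.1, 0.2, 0.1]
grip_width: 91.7
```

```bash
python3 -c "
from h import *
go(478.5,-88.5,53,-3.6)"
```

```text
t 10.17 pos [478.9 -89.4  57.3] tilt x axis [ 0.054 -0.014 -0.998] -y dir deg -3.39 F [-0.1  0.2  0.1] w 91.7
shift mm [4.3 0.7 0.9] turn deg 0.21
```

>>> send_rows(
  commands=[
    [[0.004, 0.001, 0.001, 0, 0.0918], [0.001, 0, 0, 0, 0.0918], [0, 0, 0, 0, 0.05], [0, 0, 0, 0, 0.05], [0, 0, 0, 0, 0.05], [0, 0, 0, 0, 0.05], [0, 0, 0, 0, 0.05], [0, 0, 0, 0, 0.05]],
  ],
)

```text
time: 10.83
tool_pos: [479.5, -88.6, 52.0]
tcp_rot: [-1.76, 1.514, -0.248]
contact_force: [0.6, -0.1, 0.8]
grip_width: 56.5
```

```bash
python3 -c "
from h import *
go(478.5,-88.5,53,-3.6)
c,T=wristT();b=blob(green(c['color']));r=rect(ray(c,b,74,T));print(r,r[0]-r[2]/2)"
```

```text
t 10.83 pos [479.5 -88.6  52. ] tilt x axis [ 0.055 -0.014 -0.998] -y dir deg -3.38 F [ 0.6 -0.1  0.8] w 56.5
shift mm [-1.   0.9  0. ] turn deg 0.22
[469.2 -87.7  44.   18.4  86.1] 447.2
```

Grasp height is about 71 and the tool is centred, so I'll close the fingers.

>>> send_rows(
  commands=[
    [[0, 0, 0, 0, 0.045], [0, 0, 0, 0, 0.03], [0, 0, 0, 0, 0], [0, 0, 0, 0, 0], [0, 0, 0, 0, 0], [0, 0, 0, 0, 0], [0, 0, 0, 0, 0], [0, 0, 0, 0, 0]],
  ],
)

```text
time: 11.55
tool_pos: [479.5, -88.6, 52.1]
tcp_rot: [-1.761, 1.514, -0.249]
contact_force: [-0.2, 1.0, -0.4]
grip_width: 44.2
```

```bash
python3 -c "
from h import *
go(478.5,-88.5,53,-3.6)
c,T=wristT();cv2.imwrite('pics/w7.png',c['color'])
c=optics.capture('scene');cv2.imwrite('pics/s7.png',cv2.resize(c['color'][140:360,170:470],None,fx=2.5,fy=2.5))"
```

```text
t 11.55 pos [479.5 -88.6  52.1] tilt x axis [ 0.055 -0.014 -0.998] -y dir deg -3.38 F [-0.2  1.  -0.4] w 44.2
shift mm [-0.9  1.   0.1] turn deg 0.22
```

View pics/w7.png

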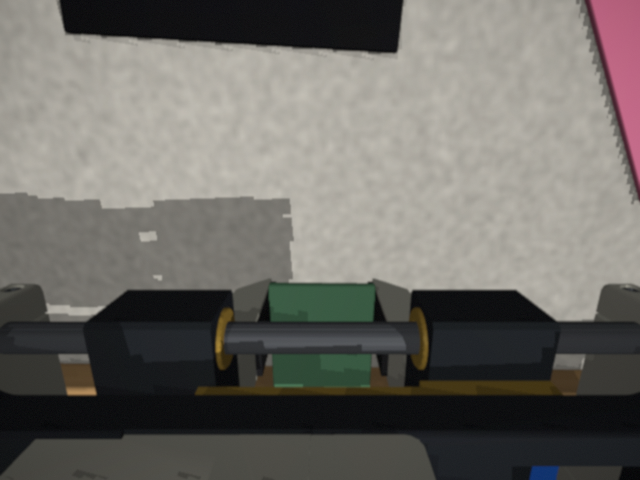

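View pics/s7.png

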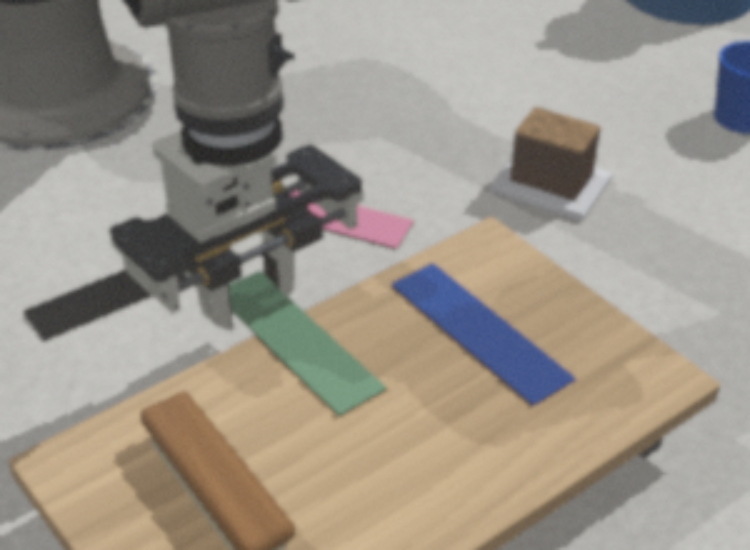

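The wrist view shows the tile's end between the pads (270–375, rows 283–385), gripped at 44 mm. I'll lift it.

>>> send_rows(
  commands=[
    [[-0.004, 0, 0, 0, 0], [-0.006, 0, 0, 0, 0], [-0.008, 0, 0, 0, 0], [-0.01, 0, 0, 0, 0], [-0.01, 0, 0, 0, 0], [-0.01, 0, 0, 0, 0], [-0.01, 0, 0, 0, 0], [-0.01, 0, 0, 0, 0], [0, 0, 0, 0, 0], [0, 0, 0, 0, 0]],
  ],
)

```text
time: 12.48
tool_pos: [474.9, -87.4, 128.1]
tcp_rot: [-1.764, 1.513, -0.253]
contact_force: [-0.2, 0.1, -0.7]
grip_width: 44.2
```

```bash
python3 -c "
from h import *
go(413,259,100,19.4)
c=optics.capture('scene');cv2.imwrite('pics/s8.png',cv2.resize(c['color'][140:360,170:470],None,fx=2.5,fy=2.5))"
```

```text
t 12.48 pos [474.9 -87.4 128.1] tilt x axis [ 0.056 -0.014 -0.998] -y dir deg -3.37 F [-0.2  0.1 -0.7] w 44.2
shift mm [ 19.6  83.6 342.4] turn deg -22.77
```

View pics/s8.png

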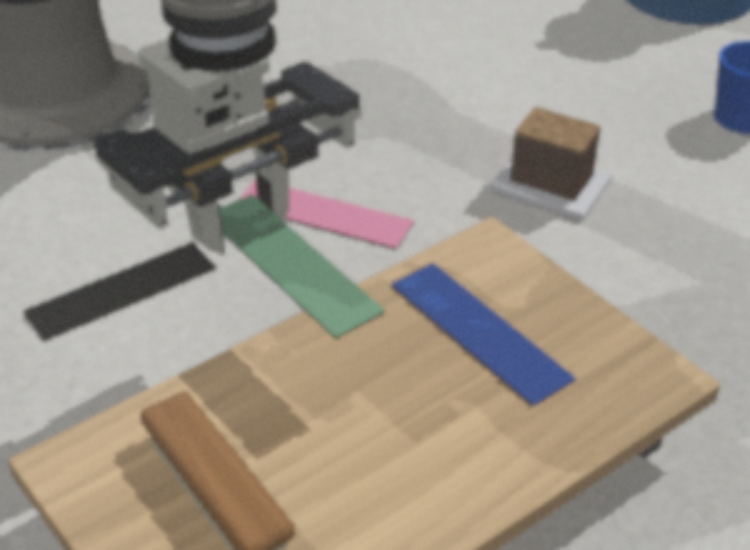

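The tile is lifted, level in the scene crop and clear of the shelf. I'll carry it over to the stand.

>>> send_rows(
  commands=[
    [[-0.008, 0, 0.01, 0, 0], [-0.008, 0.003, 0.02, 0, 0], [-0.004, 0.008, 0.025, 0, 0], [0, 0.008, 0.03, 0, 0], [0, 0.008, 0.03, 0, 0], [0, 0.008, 0.03, 0, 0], [0, 0.008, 0.03, 0, 0], [0, 0.008, 0.03, 0, 0], [0, 0.008, 0.03, 0, 0], [0, 0.008, 0.03, 0, 0]],
  ],
)

```text
time: 13.37
tool_pos: [419.7, 192.4, 142.4]
tcp_rot: [-1.771, 1.517, -0.271]
contact_force: [1.3, 0.2, -0.9]
grip_width: 44.2
```

```bash
python3 -c "
from h import *
go(420,261,110,19.4)"
```

```text
t 13.37 pos [419.7 192.4 142.4] tilt x axis [ 0.052 -0.015 -0.999] -y dir deg -4.04 F [ 1.3  0.2 -0.9] w 44.2
shift mm [31.4  6.2 68.8] turn deg -23.44
```

>>> send_rows(
  commands=[
    [[0, 0.002, 0.025, -4, 0], [0, 0.002, 0.02, -4, 0], [0, 0.001, 0.01, -5, 0], [0, 0, 0.005, -5, 0], [0, 0, 0, -4, 0], [0, 0, 0, -1, 0], [0, 0, 0, 0, 0], [0, 0, 0, 0, 0]],
  ],
)

```text
time: 14.03
tool_pos: [406.3, 265.8, 140.5]
tcp_rot: [-2.224, 1.523, -0.296]
contact_force: [0.0, 0.4, -1.0]
grip_width: 44.3
```

```bash
python3 -c "
from h import *
go(420,261,110,19.4)
for n in ('scene','top'):
    c=optics.capture(n);im=c['color'];cv2.imwrite(f'pics/{n}9.png',im)
    try:
        g=green(im); g[:,:150]=0; g[:,470:]=0
        print(n,rect(ray(c,blob(g),160)))
    except Exception as e:print(e)"
```

```text
t 14.03 pos [406.3 265.8 140.5] tilt x axis [ 0.045 -0.014 -0.999] -y dir deg 20.49 F [ 0.   0.4 -1. ] w 44.3
shift mm [ 31.1 -10.   -8.4] turn deg 1.09
scene [478.2 291.9 152.5  40.8  16.5]
top [523.8 308.2  45.6  42.5  20. ]
```

View pics/scene9.png

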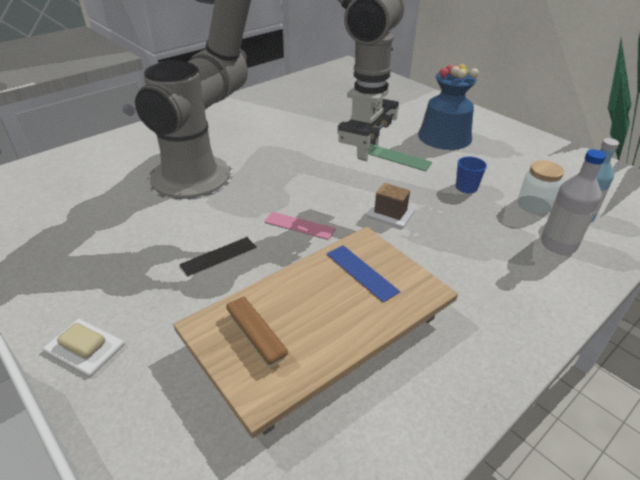

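View pics/top9.png

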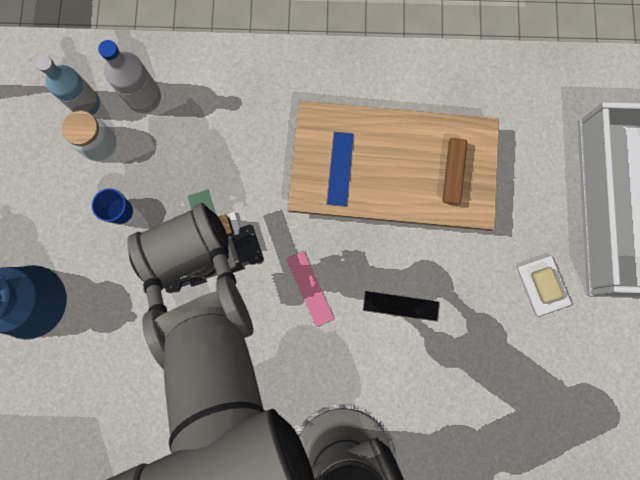

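The top view shows the tile's far end beyond the arm at (200,200), which puts the tile centre at about (465.5, 286), or 63 mm from the TCP. The TCP target of (420, 261) is therefore consistent. I'll correct sideways and then lower.

>>> send_rows(
  commands=[
    [[0, -0.006, -0.004, 1, 0], [0, -0.005, -0.004, 0, 0], [0.01, 0, 0, 0, 0], [0.01, 0, 0, 0, 0], [0.01, 0, 0, 0, 0], [0, 0, 0, 0, 0]],
  ],
)

```text
time: 14.63
tool_pos: [426.2, 259.3, 111.5]
tcp_rot: [-2.152, 1.52, -0.253]
contact_force: [0.3, -0.3, -1.1]
grip_width: 44.4
```

```bash
python3 -c "
from h import *
go(420,261,60,19.4)
c=optics.capture('scene');im=c['color'];cv2.imwrite('pics/s10.png',cv2.resize(im[120:250,320:480],None,fx=5,fy=4.6))
g=green(im);g[:,:150]=0;g[:,470:]=0;print(rect(ray(c,blob(g),130)))
c=optics.capture('top');im=c['color'];g=green(im);g[:,:150]=0;g[:,470:]=0;print(rect(ray(c,blob(g),130)))
"
```

```text
t 14.63 pos [426.2 259.3 111.5] tilt x axis [ 0.05  -0.013 -0.999] -y dir deg 18.89 F [ 0.3 -0.3 -1.1] w 44.4
shift mm [51.1  7.5  5. ] turn deg -0.51
[496.4 284.7 155.1  41.6  14.3]
[549.7 300.7  42.8  37.8 -73.1]
```

View pics/s10.png

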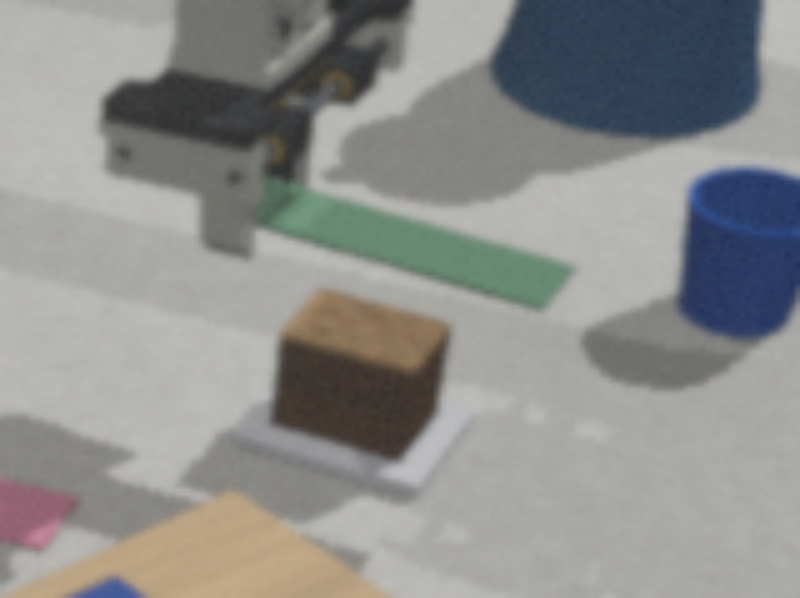

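>>> send_rows(
  commands=[
    [[0.008, 0.005, 0.003, -0.5, 0], [0.012, 0.004, 0.002, 0, 0], [0.01, 0.002, 0, 0, 0], [0.008, 0, 0, 0, 0], [0, 0, 0, 0, 0], [0, 0, 0, 0, 0]],
  ],
)

```text
time: 15.23
tool_pos: [417.8, 261.2, 74.6]
tcp_rot: [-2.074, 1.513, -0.165]
contact_force: [-0.2, -0.1, -0.3]
grip_width: 44.4
```

```bash
python3 -c "
from h import *
go(420,261,55,19.4)
c=optics.capture('scene');im=c['color'];cv2.imwrite('pics/s11.png',cv2.resize(im[120:250,320:480],None,fx=5,fy=4.6))
c=optics.capture('top');im=c['color'];cv2.imwrite('pics/t11.png',cv2.resize(im[150:300,130:310],None,fx=4,fy=4));g=green(im);g[:,:150]=0;g[:,470:]=0;b=blob(g);print(b.min(0),b.max(0));print(rect(ray(c,b,85)))
"
```

```text
t 15.23 pos [417.8 261.2  74.6] tilt x axis [ 0.057 -0.009 -0.998] -y dir deg 19.43 F [-0.2 -0.1 -0.3] w 44.4
shift mm [19.7 -1.  -0.3] turn deg 0.03
[199 193] [222 213]
[537.2 303.1  48.1  42.7  19.1]
```

View pics/s11.png

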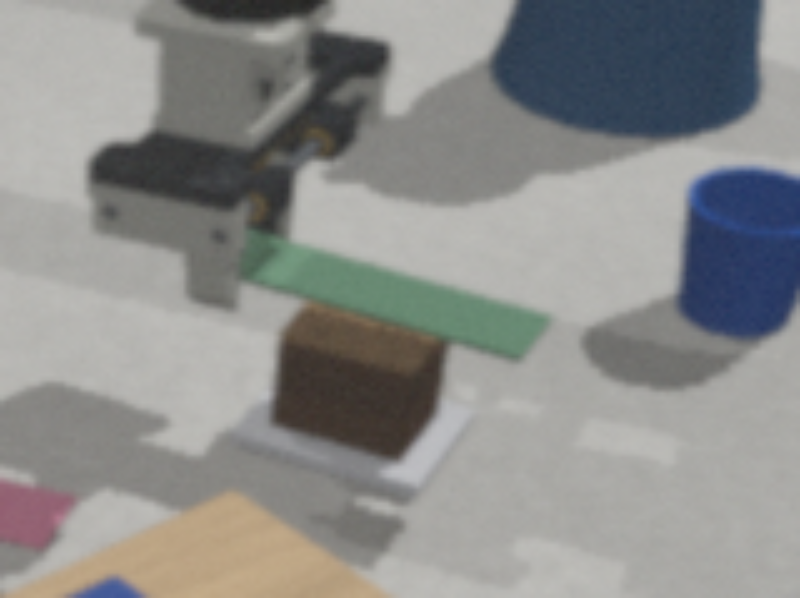

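View pics/t11.png

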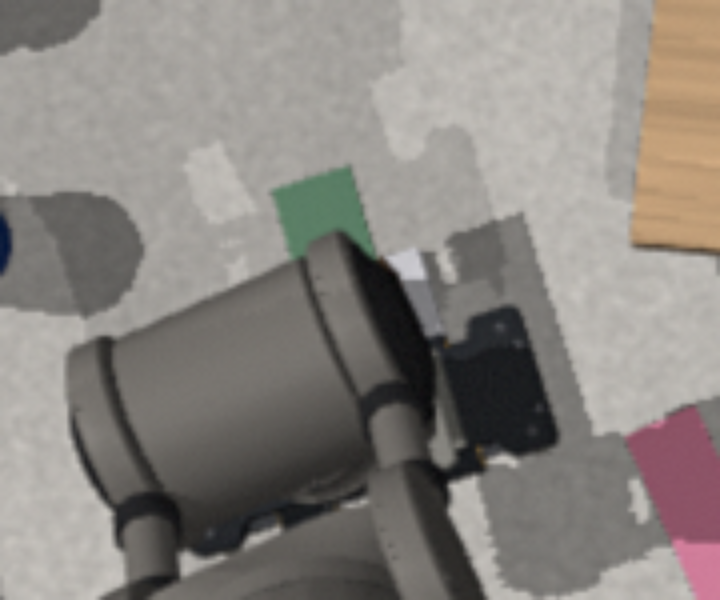

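The top view shows the tile's far end at (335,185 in the crop), which puts the tile centre at about (479.6, 283.1), within 1 mm of the stand by the same camera. I'll lower it the rest of the way.

>>> send_rows(
  commands=[
    [[0.007, 0, 0, 0, 0], [0.006, 0.001, 0, 0, 0], [0.003, 0, 0, 0, 0], [0, 0, 0, 0, 0]],
  ],
)

```text
time: 15.67
tool_pos: [419.2, 261.2, 58.7]
tcp_rot: [-2.038, 1.51, -0.128]
contact_force: [0.7, 0.6, -0.1]
grip_width: 44.1
```

```bash
python3 -c "
from h import *
go(418,261.2,53,19.4)"
```

```text
t 15.67 pos [419.2 261.2  58.7] tilt x axis [ 0.061 -0.008 -0.998] -y dir deg 19.43 F [ 0.7  0.6 -0.1] w 44.1
shift mm [5.7 1.5 0.5] turn deg 0.03
```

>>> send_rows(
  commands=[
    [[0.003, 0.001, 0, 0, 0], [0.002, 0, 0, 0, 0], [0, 0, 0, 0, 0]],
  ],
)

```text
time: 15.92
tool_pos: [418.6, 260.8, 53.0]
tcp_rot: [-2.038, 1.51, -0.13]
contact_force: [0.2, 0.7, -1.7]
grip_width: 43.8
```

>>> send_rows(
  commands=[
    [[0.001, 0, 0, 0, 0]],
  ],
)

```text
time: 16.0
tool_pos: [418.7, 260.9, 52.1]
tcp_rot: [-2.037, 1.51, -0.128]
contact_force: [-0.9, -0.2, 1.3]
grip_width: 44.5
```

>>> send_rows(
  commands=[
    [[0.0005, 0, 0, 0, 0]],
  ],
)

```text
time: 16.08
tool_pos: [418.7, 260.9, 51.7]
tcp_rot: [-2.036, 1.51, -0.127]
contact_force: [-2.4, -0.3, 3.3]
grip_width: 43.9
```

```bash
python3 -c "
from h import *
go(418,261.2,53,19.4)
c=optics.capture('scene');im=c['color'];cv2.imwrite('pics/s12.png',cv2.resize(im[120:250,320:480],None,fx=5,fy=4.6))
"
```

```text
t 16.08 pos [418.7 260.9  51.7] tilt x axis [ 0.061 -0.008 -0.998] -y dir deg 19.42 F [-2.4 -0.3  3.3] w 43.9
shift mm [-1.4  0.5  0.5] turn deg 0.02
```

View pics/s12.png

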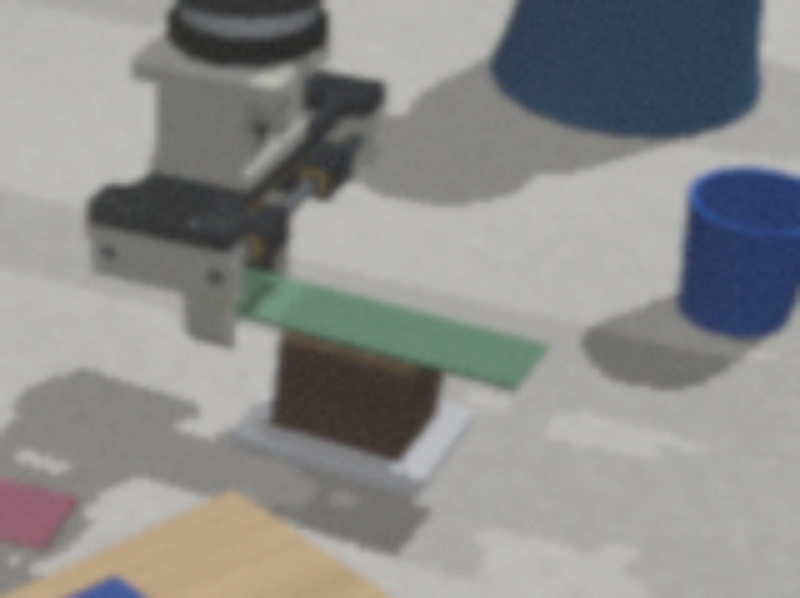

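The tile is down on the cork with about 3 N of contact. I'll open the fingers.

>>> send_rows(
  commands=[
    [[0, 0, 0, 0, 0.048], [0, 0, 0, 0, 0.055], [0, 0, 0, 0, 0.07], [0, 0, 0, 0, 0.08], [0, 0, 0, 0, 0.0918], [0, 0, 0, 0, 0.0918], [0, 0, 0, 0, 0.0918], [0, 0, 0, 0, 0.0918], [0, 0, 0, 0, 0.0918]],
  ],
)

```text
time: 16.88
tool_pos: [419.6, 261.2, 52.2]
tcp_rot: [-2.018, 1.508, -0.109]
contact_force: [-0.8, -1.1, 0.1]
grip_width: 91.1
```

```bash
python3 -c "
from h import *
go(418,261.2,53,19.4)
c=optics.capture('scene');im=c['color'];cv2.imwrite('pics/s13.png',cv2.resize(im[120:250,320:480],None,fx=5,fy=4.6))
c,T=wristT();cv2.imwrite('pics/w13.png',c['color'])
"
```

```text
t 16.88 pos [419.6 261.2  52.2] tilt x axis [ 0.063 -0.007 -0.998] -y dir deg 19.42 F [-0.8 -1.1  0.1] w 91.1
shift mm [-0.9  1.5  0.5] turn deg 0.02
```

View pics/s13.png

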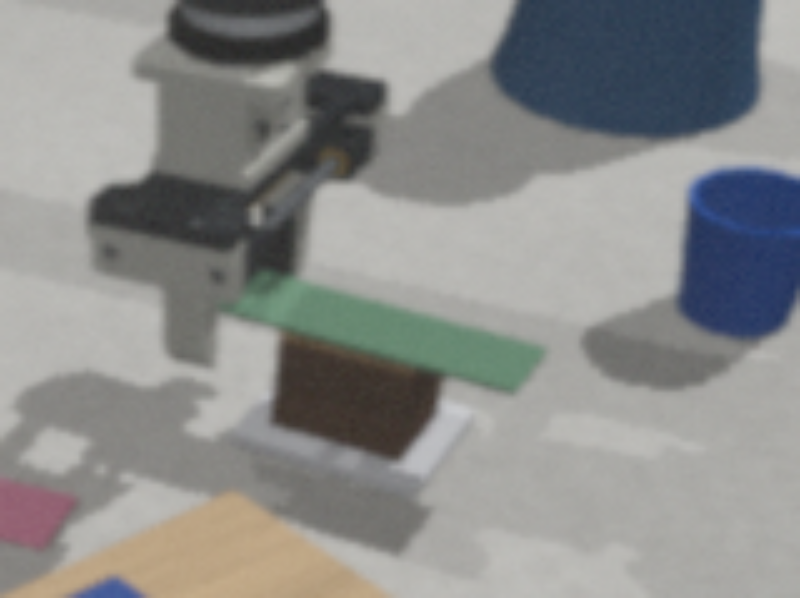

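View pics/w13.png

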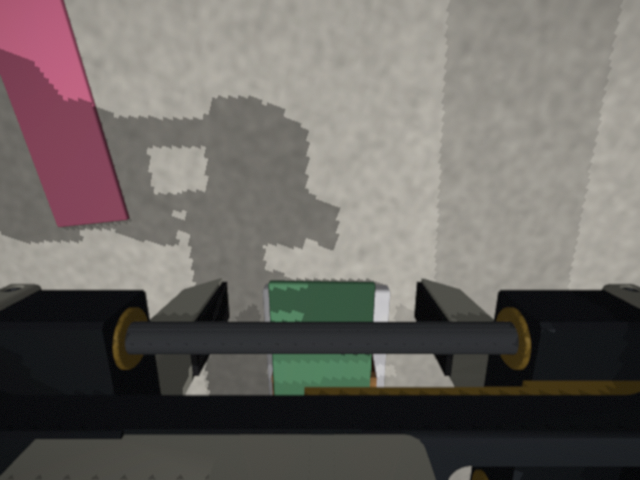

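The tile is released and lies flat, and both fingers are clear of its sides (tile columns 267–375, fingers at 225 and 420). I'll raise the tool straight up and then move it away.

>>> send_rows(
  commands=[
    [[-0.006, 0, 0, 0, 0.0918], [-0.015, 0, 0, 0, 0.0918], [-0.025, 0, 0, 0, 0.0918], [-0.03, 0, 0, 0, 0.0918], [-0.03, 0, 0, 0, 0.0918], [-0.02, 0, -0.03, 0, 0.0918], [0, 0, -0.035, 0, 0.0918], [0, 0, -0.035, 0, 0.0918], [0, 0, -0.035, 0, 0.0918], [0, 0, -0.035, 0, 0.0918]],
  ],
)

```text
time: 17.82
tool_pos: [467.4, 101.8, 193.4]
tcp_rot: [-2.009, 1.505, -0.087]
contact_force: [0.9, -0.4, -0.2]
grip_width: 91.7
```

>>> send_rows(
  commands=[
    [[0, 0, -0.035, 0, 0.0918], [0, 0, -0.035, 0, 0.0918], [0, 0, -0.02, 0, 0.0918], [0, 0, 0, 0, 0.0918], [0, 0, 0, 0, 0.0918]],
  ],
)

```text
time: 18.23
tool_pos: [500.8, 6.7, 199.5]
tcp_rot: [-2.026, 1.499, -0.112]
contact_force: [-0.2, -0.4, 0.3]
grip_width: 92.0
```

```bash
python3 -c "
from h import *
go(418,261.2,53,19.4)
for n in ('top','scene'):
    c=optics.capture(n);im=c['color'];cv2.imwrite(f'pics/{n}14.png',im)
    g=green(im)
    g[:,:150]=0;g[:,470:]=0
    print(n,'green',rect(ray(c,blob(g),74)))
    roi=np.zeros_like(g)
    if n=='top': roi[95:240,280:510]=255
    else: roi[225:440,170:460]=255
    print(n,'blue',rect(ray(c,blob(hsvmask(im,(105,120,40),(125,255,255))&roi),74)))
"
```

```text
t 18.23 pos [500.8   6.7 199.5] tilt x axis [ 0.071 -0.008 -0.997] -y dir deg 19.74 F [-0.2 -0.4  0.3] w 92.0
shift mm [138.2   1.4 272. ] turn deg 0.34
top green [479.8 280.6 167.7  45.   19.2]
top blue [692.9  15.9  42.5  42.4  85.7]
scene green [484.7 281.8 164.   42.2  18.9]
scene blue [635.2  22.1 164.7  40.3  -3.9]
```

View pics/top14.png

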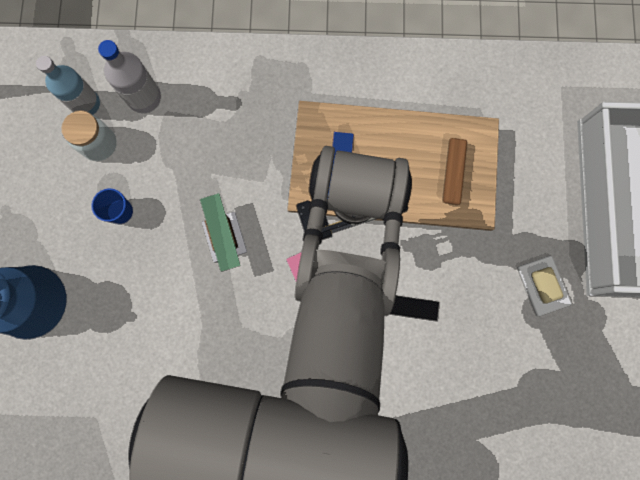

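View pics/scene14.png

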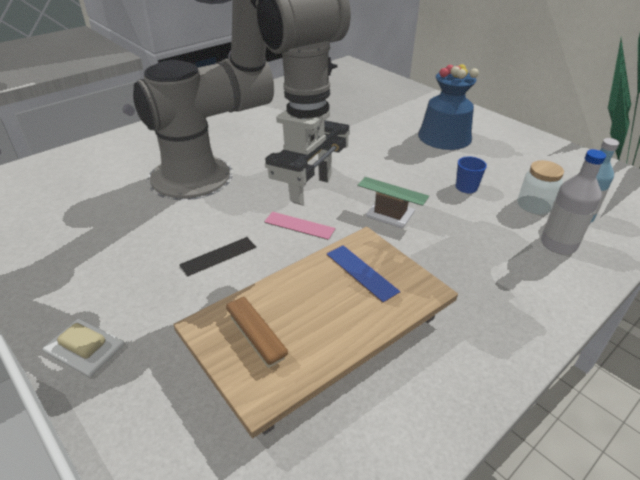

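The tile lies across the stand at (222,235) in the top view. Its centre is about 2 mm from the stand's centre in both cameras and its angle agrees within 0.2°. The blue tile is unmoved in the scene view, and the arm is clear of everything.

```bash
python3 -c "
from plant import close_job
print(close_job())"
```

```text
the job is handed in; nothing more can be done
None
```

The green tile lies flat and centred on the cork top of the display stand, along its long side, and the job is handed in at about 18.5 s. No verdict was reported.

- **Sliding:** Dragging the tile by pressing on it did not work. The closed fingers slipped over it at 4–13 N (one reading on first touch was about 26 N). I pushed its far end with the closed fingertips instead, until about 57 mm overhung the edge.
- **Pick and place:** I gripped the overhanging end, lifted it, carried it to the stand, set it down with about 3 N of contact and let go.
- **Green tile, last check:** By the top camera its centre is at (479.8, 280.6) at 19.2°, against the stand's (479.4, 282.3) at 19.4°. The scene camera also puts it within 2 mm of the stand's centre and at the same angle.
- **Blue tile, last check:** The scene camera shows it within 0.1 mm of where it lay. In the last top view the arm hid part of it, so that camera could not confirm this.
- **Disagreements:**
  - The two cameras differ by about 4–8 mm in absolute x, so I compared positions only within one camera.
  - The tool drifted up to 0.07 rad off vertical during the run. This did not show in the tile's final pose.

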